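# Lock a lamp stand with a T-bolt and run the tap down its leaning boss

## Robot

A 6-joint arm with a two-finger parallel gripper is mounted at the origin on the work surface. World frame = base frame: x ahead of the robot, y to its left, z up, the work surface at z = 0. Lengths are in mm, angles in rad, forces in N, time in s.
With the tool pointing down it reaches from about 350 to 875 mm from the base axis. Payload 4.2 kg.
Tool frame: the origin (TCP) lies between the finger pads; the fingertips stand 14 mm ahead of it and the grasp point (between the pads) lies 5 mm behind it; z points along the fingers, y is the line along which they close (so a half turn about z gives the same grasp; the last joint's range is limited). The gripper opens to 85 mm and grips with 20 to 120 N. Pads are 22 mm wide; open, the fingers measure 114 mm over their backs; the gripper's body (76 mm by 85 mm) begins 54 mm behind the grasp point. The pads swing forward as they close: fully open they stand 13 mm farther back than shut.
Start: joints at [-0.969, 0.385, 0.008, 0, -1.194, -0.259], TCP at [210.093, -588.609, 245.312] pointing down, gripper open.
Joint ranges: [-3.14, 3.14], [-1.21, 2.06], [-1.07, 1.41], [-3.16, 2.05], [-2.99, -0.16], [-3.1, 3.1]. Speed limits (rad/s): [2.79, 2.79, 3.14, 3.14, 3.14, 3.14].

## Interface

Orientations are given as a unit quaternion [x, y, z, w].
In Python, from bench import * gives the robot as it stands.
- The arm moves only by the tool carry_out, never from a script. Its argument "motion" is a list of rows, each a list of 7 numbers: the turn, a rotation vector about the tool's x, y, z in rad, then the shift along the tool's x, y, z in mm, then the opening, from -1 (shut) to 1 (fully open), so that 0 is half open. A call has 1 to 5 rows; each row is the pose to reach, as a shift and turn from the pose commanded when the call began, along the tool's axes at that moment; what a row does not reach only later rows make up. A row lasts 1/8 s, in which the tool goes at most 62.5 mm and 10.7 degrees, less where a joint would pass 70% of its speed; a pose out of reach is approached as far as the arm can. A call with a gripper value outside its range is refused whole. The fingers move at their own pace and stop on an object; the grip force is fixed at half the most. Time passes only in rows, so rows that repeat a pose let the fingers close. It gives the time, the measured TCP pose, the force, the opening and the grip force at its end, in the units of the state.
- read_state(): the state, without advancing time (a new reading comes with each control period).
- get_image(name): name is "scene" or "top" or "wrist"; returns a dict with "color" (420x560x3 uint8, blue, green, red), "mtx" (3x3 intrinsics, pixels), "position" and "orientation" of the camera in the world. Camera axes: x right, y down, z forward; pixel columns grow to the right and rows downward; lengths in mm; the calibration is good to about 2 mm. A picture is of the moment at which its call begins. There is no depth.
- job_done(): hands the job in; it is judged then, once.
The state is a dict: "clock": time; "joints": joint angles; "joint_vel": joint speeds; "joint_efforts": joint torques, N m; "position": TCP position; "ee_rot": TCP orientation; "contact_force": force on the tool from outside, world axes, zero at the start; "wrist_torque": the same for the moment, N m; "gripper_width": finger opening in mm; "grasp_force": force on a finger pad.
Only numpy, scipy, OpenCV 4.12 (cv2) and the standard library are available. Lean on these libraries where they do the work, as an engineer would, in place of code of your own. Each camera call takes 0.05 s, during which the arm holds its last target. There are 200 camera calls.

## Task

Take the T-bolt from its block, lower it lengthwise into the slot in the lamp stand's foot until its collar sits on the foot, and twist it a quarter turn so that its bar stands straight across the slot. Then work the crank of the tap in the leaning boss: half a turn forward (clockwise from above), a quarter turn back, half a turn forward, a quarter turn back, and then forward until the tap is fully down at its stop. Leave the T-bolt locked and the lab things around it standing where they are.

Things in the scene. Friction and masses are not known exactly. Their poses are not given: they have to be found in the camera images.
- stand: Aluminium foot of a reading-lamp stand, 28 mm thick, fixed to the bench. Origin: on the bench; z up; x to the robot's right, give or take 17 degrees, so that the boss leans to the robot's left and the slot is nearest to the robot. In its frame the foot spans x -65 to 65 mm (to 120 mm where y is above -120 mm) and y -205 to 85 mm
- lamp (a point): Middle of the underside of the white lamp bar, which hangs level over the tap, in the way of a gripper that comes straight down on the far half of the crank's circle: 40 mm wide along the stand's x, 145 mm long along its y, 20 mm thick. At (37, 10, 323) mm in the stand's frame. Its post, 30 mm thick and 345 mm tall, stands at x = 100, y = 65 mm
- slot (a point): Middle of the T-slot opening in the foot's top face (28 mm above the bench), at (0, -150, 28) mm in the stand's frame. The opening is 54 mm long along the stand's x and 19 mm wide along its y, through an 8 mm thick top with a 20 mm high hollow below, in which the T-bolt's head can turn freely either way
- boss: Round aluminium boss, 50 mm across, fixed on the foot, with the threaded hole that the tap stands in. Origin on the tap's axis, at (30, 0, 30) mm in the stand's frame; its z axis is the tap's axis, pointing up and leaning 30 degrees from vertical towards the stand's -x; its x axis lies in the leaning plane and points to the stand's +x and up, its y is the stand's y
- tap (a joint): Turn of the tap in its hole in rad: starts between 0.3 and 1.5, grows as it is turned forward (clockwise seen from above, looking down its axis) and stops solid at 6.6 when the tap is down to depth. It sinks 4 mm per turn; the crank takes about 3 N at the grip and stays where it is left. At reading q the crank arm points along the direction (cos q, -sin q, 0) of the boss's frame
- grip_point (a point): Point on the middle line of the black crank grip, where to hold it. It lies 50 mm from the tap's axis and, along the boss's z, 143 mm above the boss's origin, less 0.64 mm per rad of the joint. The grip is a round upright handle, 24 mm across, parallel to the tap's axis; it reaches 22 mm above this point and stands free for 38 mm below it, down to the crank arm. It spins freely about its own middle line, so that the hand need not turn as the crank goes round
- tbolt: Steel T-bolt, 78 mm tall, 200 g nominal. Origin: middle of the underside of its head; z up along its stem; x along its head and its handle. Head 44 x 13 mm (38 x 9 mm at its lowest 4 mm), 12 mm high; stem 13 mm thick; round collar 36 mm across from 22.5 to 28.5 mm height, by which it rests on the faces beside a slot, its origin then 22.5 mm below the face; handle bar 80 x 14 mm, from 60 to 78 mm height
- block: White plastic block 80 x 64 x 28 mm, fixed to the bench, with a slot along its x in which the T-bolt stands at the start, its collar on the block's top. Origin under its centre. It stands in any of four places, with the pot, the tube rack and the stack of dishes in the others
- tube_rack: white rack of nine capped tubes, 70 x 70 mm, 55 mm tall; loose; origin at the middle of its underside
- pot: white specimen pot with a red lid, 62 mm across, 57 mm tall; loose; origin at the middle of its underside
- dishes: stack of three culture dishes, 70 mm across, 45 mm tall; loose; origin at the middle of its underside
- vial: small jar, 32 mm across, 50 mm tall, standing on the stand's foot between the boss and the slot, about 70 mm from the slot's middle; loose; origin at the middle of its underside
- dish: single culture dish, 70 mm across, 15 mm tall, beside the foot; loose; origin at the middle of its underside
- slide_box: flat box, 92 x 52 x 30 mm, beside the foot; loose; origin at the middle of its underside

How it is judged (in metres and radians):
On the way, in this order (a step that is already met when the one before it is completed fails the run):
1. the T-bolt is in the foot's slot, its collar down on the foot, and twisted a quarter turn so that its bar stands across the slot (within 15 degrees) (horizontal distance between tbolt and slot below 0.009 m and z of tbolt in the frame of stand between 0.002 and 0.009 m and angle between tbolt's own z axis and vertical below 0.12 rad and angle between the x axis of tbolt and the y axis of stand, either way round below 0.26 rad), for 0.2 s.
2. the tap has been turned half a turn (160 degrees or more) forward from its start (distance of grip_point from where it was at the start of the episode above 0.0984808 m and value of joint tap above 2.5 rad).
3. the tap has been turned back by about a quarter turn (to 110 degrees or less from its start) (distance of grip_point from where it was at the start of the episode below 0.0819152 m and value of joint tap below 3.6 rad).
4. the tap has been turned forward again by about half a turn (to 250 degrees or more from its start) (distance of grip_point from where it was at the start of the episode below 0.0819152 m and value of joint tap above 4 rad).
5. the tap has been turned back again by about a quarter turn (to 200 degrees or less from its start) (distance of grip_point from where it was at the start of the episode above 0.0984808 m and value of joint tap below 5.1 rad).
At the end, for the whole second after the job is handed in: The T-bolt stands upright in the foot's slot, within 9 mm of its middle, collar on the foot (3 mm), at rest, its bar across the slot within 15 degrees; the tap is within 0.15 rad of its stop (all of step 1 and value of joint tap above 6.45 rad and linear speed of tbolt below 0.02 m/s); the robot touches nothing.
It fails at once if a bystander (tube rack, pot, dishes, vial, single dish or slide box) is moved by 30 mm or more (distance of any of tube_rack, pot, dishes, vial, dish, slide_box from where it was at the start of the episode above 0.03 m).
It fails at once if a bystander is knocked over (angle between any of tube_rack, pot, dishes, vial, dish, slide_box's own z axis and vertical above 0.6 rad).
It also fails if it takes over 72 s, if anything falls off the work surface, if the arm or the gripper's body presses on something with over 40 N, if the wrist force passes 120 N, or if a joint passes its speed limit or range.

## Working session

There is one attempt and no reset: what is moved stays moved. The work goes in short steps, Python scripts to look and compute and a tool call to move; the robot and the scene stay as the last step left them, time stands still between calls to the robot, and variables do not carry over. Pictures are saved under pics/ and viewed, at most 10 in all, crops included, and the job is handed in when it is done.

Besides the shell and the picture viewer there is one more tool, called after ">>>" as name(argument=value, ...) on one line, values as JSON. carry_out: Moves the arm, as the interface text tells. Its arguments: {"type":"object","properties":{"motion":{"type":"array"}},"required":["motion"]}

```bash
ls; mkdir -p pics
python3 - <<'E'
from bench import *
import cv2
s=read_state(); print({k:s[k] for k in('clock','position','ee_rot','gripper_width')})
for n in('scene','top'):
    i=get_image(n); cv2.imwrite(f'pics/{n}0.png',i['color']); print(n,i['mtx'],i['position'],i['orientation'])
E
```

```text
pics
{'clock': 0.0, 'position': array([ 209.91487433, -588.1154643 ,  244.20865301]), 'ee_rot': array([-1.70467380e-01,  9.85362712e-01,  1.07242645e-03, -2.17219741e-04]), 'gripper_width': 85.85132789987713}
scene [[466.05140101   0.         276.82971099]
 [  0.         466.05140101 211.58781067]
 [  0.           0.           1.        ]] [1300.64171145  336.42514579  920.24285051] [ 0.4969791   0.76271377 -0.34493631 -0.22868849]
top [[525.29229348   0.         279.79318542]
 [  0.         525.29229348 205.16500148]
 [  0.           0.           1.        ]] [ 303.87608308    8.69980666 1619.82118958] [-0.70259965  0.70665374 -0.06466605  0.05303327]
```

View pics/scene0.png

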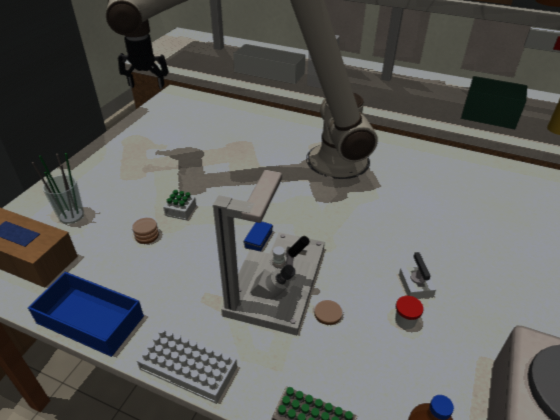

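View pics/top0.png

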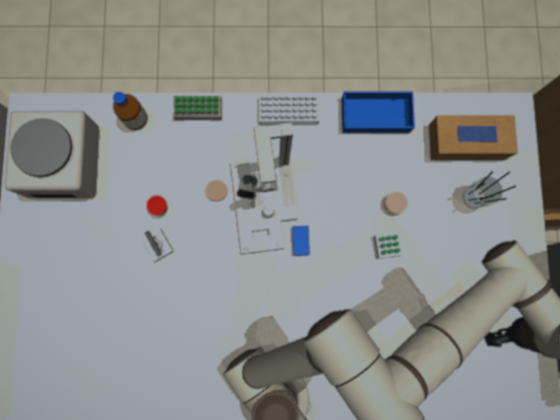

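The scene view shows the stand mid-bench (foot around 225–325, 235–325), the T-bolt and block at (418,275). In the top view the stand is at about (265,200), the slot at about (260,232) and the block at (157,245). I'll enlarge the useful parts.

Run:
```python
import cv2,numpy as np
t=cv2.imread('pics/top0.png'); s=cv2.imread('pics/scene0.png')
a=cv2.resize(t[120:270,130:330],None,fx=4,fy=4,interpolation=cv2.INTER_CUBIC)
cv2.imwrite('pics/t1.png',a)
b=cv2.resize(s[160:330,210:450],None,fx=3.3,fy=3.3,interpolation=cv2.INTER_CUBIC)
cv2.imwrite('pics/s1.png',b)
```

```text
(no output)
```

View pics/t1.png

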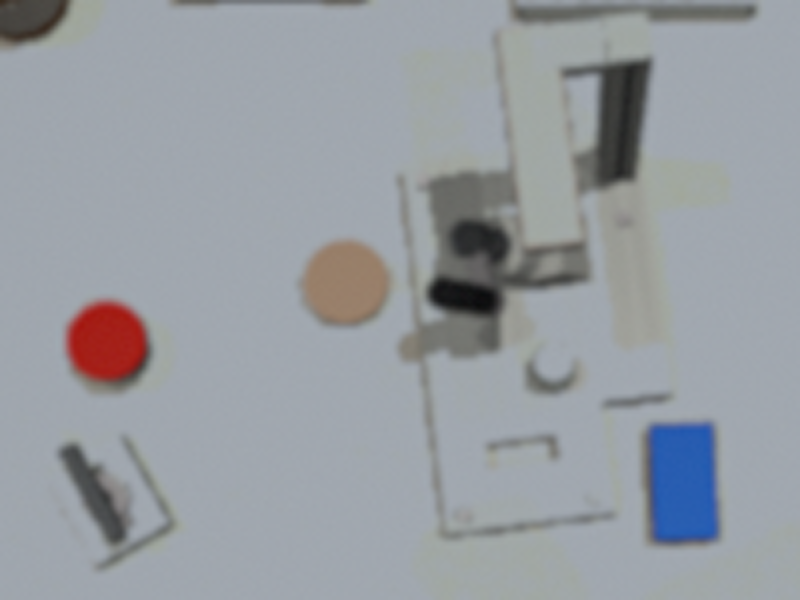

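View pics/s1.png

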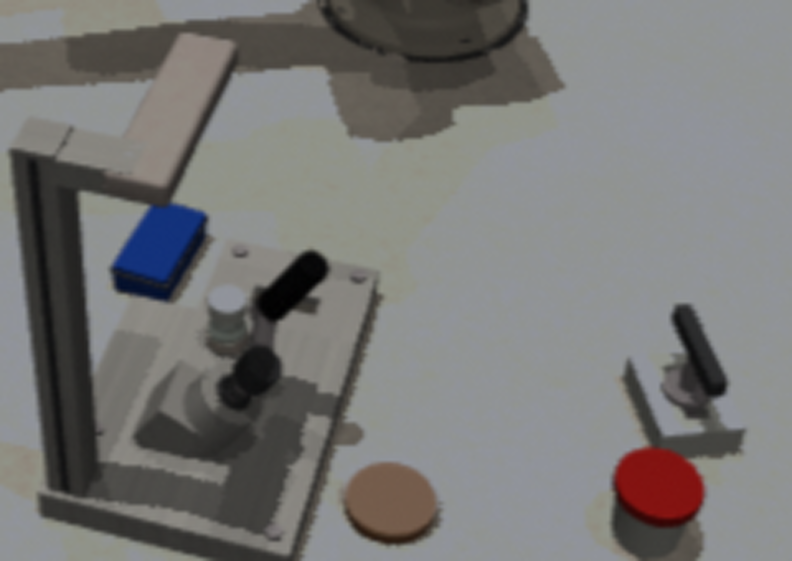

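The crops show the bolt bar from (70,450) to (118,540) in t1. The foot's near edge runs (443,535) to (615,515) and its left edge (401,175) to (443,535). The slot is near (522,452), the vial at (555,365) and the crank grip at (465,295), with its lower end on the near side of the hub.

```bash
cat > h.py <<'E'
from bench import *
import cv2,numpy as np,json
from scipy.spatial.transform import Rotation as R
def ray(i,u,v):
    d=np.linalg.inv(i['mtx'])@[u,v,1.]; return np.array(i['position']),R.from_quat(i['orientation']).as_matrix()@d
def onz(i,u,v,z):
    p,d=ray(i,u,v); return p+d*(z-p[2])/d[2]
def proj(i,P):
    c=R.from_quat(i['orientation']).as_matrix().T@(np.asarray(P,float)-i['position']); q=i['mtx']@c; return q[:2]/q[2]
def two(i,a,j,b):
    p,d=ray(i,*a); q,e=ray(j,*b); d/=np.linalg.norm(d); e/=np.linalg.norm(e)
    s=np.linalg.lstsq(np.c_[d,-e],q-p,rcond=None)[0]; A,B=p+s[0]*d,q+s[1]*e
    return (A+B)/2,np.linalg.norm(A-B)
def delta(P,Rm):
    """shift (mm) and rotvec in tool axes from the measured pose to TCP P, rotation Rm"""
    s=read_state(); T=R.from_quat(s['ee_rot']).as_matrix()
    return np.round(R.from_matrix(T.T@Rm).as_rotvec(),3),np.round(T.T@(np.asarray(P)-s['position']),1)
E
python3 - <<'E'
from h import *
np.set_printoptions(precision=1,suppress=True)
T=get_image('top');S=get_image('scene')
t=lambda x,y:(130+(x+.5)/4-.5,120+(y+.5)/4-.5)
s=lambda x,y:(210+(x+.5)/3.3-.5,160+(y+.5)/3.3-.5)
print('bar ends',onz(T,*t(70,450),83.5),onz(T,*t(118,540),83.5),'scene',onz(S,*s(684,310),83.5),onz(S,*s(715,385),83.5))
nl=onz(T,*t(443,533),28);nr=onz(T,*t(615,514),28);fl=onz(T,*t(401,175),28)
snl=onz(S,*s(378,270),28);sfl=onz(S,*s(290,553),28)
print('foot',nl,nr,fl,'scene',snl,sfl)
print('ang near',np.degrees(np.arctan2(*(nr-nl)[[0,1]]*[1,-1])),'left',np.degrees(np.arctan2((fl-nl)[1],(fl-nl)[0])),'scene left',np.degrees(np.arctan2((sfl-snl)[1],(sfl-snl)[0])))
print('slot',onz(T,*t(522,450),28),'vial',onz(T,*t(557,358),78))
E
```

```text
bar ends [483.9 371.6  83.5] [417.9 334.6  83.5] scene [423.8 337.1  83.5] [489.3 371.8  83.5]
foot [425.8 101.7  28. ] [439.4 -28.5  28. ] [704.1 135.8  28. ] scene [422.5  97.8  28. ] [708.1 133.8  28. ]
ang near 5.97420853706793 left 6.989465619925444 scene left 7.191016258238065
slot [488.6  42.   28. ] vial [551.4  14.9  78. ]
```

>>> carry_out(motion=[[0,0,0,-52,36,0,1],[0,0,0,-104,72,0,1],[0,0,0,-156,109,0,1],[0,0,0,-208,145,0,1],[0,0,0,-256,178,0,1]])

```text
clock: 0.82
position: [392.2, -333.1, 245.4]
ee_rot: [-0.171, 0.985, -0.0, 0.0]
contact_force: [-0.1, 0.0, 1.4]
gripper_width: 85.5
grasp_force: 0.0
```

>>> carry_out(motion=[[0,0,0,-23,57,0,1],[0,0,0,-47,114,0,1],[0,0,0,-71,172,0,1],[0,0,0,-95,230,0,1],[0,0,0,-118,287,0,1]])

```text
clock: 1.45
position: [405.7, -23.0, 245.6]
ee_rot: [-0.171, 0.985, 0.0, 0.001]
contact_force: [0.8, -0.4, 0.2]
gripper_width: 85.3
grasp_force: 0.0
```

>>> carry_out(motion=[[0,0,0,-27,54,0,0.2],[0,0,0,-53,108,0,0.2],[0,0,0,-80,163,0,0.2],[0,0,0,-107,217,0,0.2],[0,0,0,-134,271,0,0.2]])

```text
clock: 2.08
position: [440.9, 277.4, 245.4]
ee_rot: [-0.171, 0.985, 0.0, 0.0]
contact_force: [1.1, -0.0, 0.3]
gripper_width: 51.2
grasp_force: 0.0
```

>>> carry_out(motion=[[0,0,-0.16,-32,55,10,0.2],[0,0,-0.16,-32,67,20,0.2],[0,0,-0.16,-32,67,20,0.2]])

```text
clock: 2.45
position: [447.8, 348.9, 223.6]
ee_rot: [-0.249, 0.969, -0.001, -0.002]
contact_force: [0.1, -0.4, -0.1]
gripper_width: 51.2
grasp_force: 0.0
```

Run:
```python
from h import *
np.set_printoptions(precision=3,suppress=True)
s=read_state();print(s['clock'],s['position'],s['ee_rot'],s['joints'],s['gripper_width'])
i=get_image('wrist');print(i['position'],i['orientation'],i['mtx'][0,0]);cv2.imwrite('pics/w1.png',i['color'])
print(R.from_quat(s['ee_rot']).as_matrix().T@(i['position']-s['position']))
for a in(-40,40):
  print(proj(i,np.array([453.5+a*.876,353.8+a*.48,83.5])))
```

```text
2.45 [447.761 348.918 223.641] [-0.249  0.969 -0.001 -0.002] [ 0.947  0.306 -0.166 -0.    -1.103 -2.015] 51.17121815626917
[382.363 311.746 353.467] [0.503 0.851 0.128 0.076] 367.86168928978327
[  75.701   -1.204 -129.542]
[283.499 158.387]
[282.968 258.129]
```

View pics/w1.png

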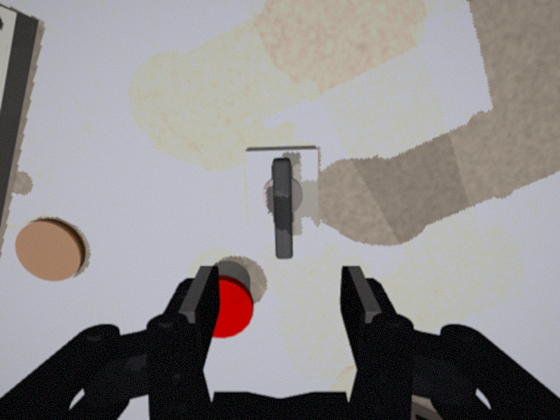

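The wrist view shows the bar at (282,160)–(285,258), within about 2 px of the prediction, so I'll descend and grip.

>>> carry_out(motion=[[0,0,0,-6.5,2,55,0.2],[0,0,0,-6.5,2,110,0.2],[0,0,0,-6.5,2,140,0.2],[0,0,0,-6.5,2,155,0.2],[0,0,0,-6.5,2,155,-0.9]])

```text
clock: 3.12
position: [453.8, 353.2, 70.7]
ee_rot: [-0.248, 0.969, -0.0, -0.0]
contact_force: [0.3, 0.8, 0.1]
gripper_width: 34.0
grasp_force: 0.0
```

>>> carry_out(motion=[[0,0,0,0,0,0,-0.9],[0,0,0,0,0,0,-0.9],[0,0,0,0,0,0,-0.9]])

```text
clock: 3.5
position: [454.4, 354.9, 72.3]
ee_rot: [-0.249, 0.968, 0.001, 0.002]
contact_force: [0.7, -1.1, 6.8]
gripper_width: 12.8
grasp_force: 61.4
```

>>> carry_out(motion=[[0,0,0,0,0,-30,-0.9],[0,0,0,0,0,-75,-0.9],[0,0,-0.17,20,-50,-75,-0.9],[0,0,-0.34,42,-104,-75,-0.9],[0,0,-0.51,64,-156,-75,-0.9]])

```text
clock: 4.12
position: [471.9, 184.8, 145.1]
ee_rot: [-0.488, 0.873, 0.0, -0.0]
contact_force: [1.1, 0.8, -2.1]
gripper_width: 12.8
grasp_force: 60.1
```

```bash
cat >> h.py <<'E'
def down(yaw_y):  # tool down, tool y at this world angle (deg)
    a=np.radians(yaw_y); y=np.array([np.cos(a),np.sin(a),0]); z=np.array([0,0,-1.]); return np.c_[np.cross(y,z),y,z]
E
python3 - <<'E'
from h import *
s=read_state();print(s['position'],s['gripper_width'],s['joints'])
print(delta([486.5,42.2,147],down(187.0)))
E
```

```text
[471.89039801 184.82603474 145.11601956] 12.76317175358558 [ 6.93749040e-01  2.87276522e-01 -4.18034065e-01 -7.68677874e-04
 -8.65999224e-01 -1.24528485e+00]
(array([ 0.001, -0.   , -0.674]), array([113.8, -87.2,  -1.9]))
```

>>> carry_out(motion=[[0,0,-0.17,35,-27,0,-0.9],[0,0,-0.34,70,-54,0,-0.9],[0,0,-0.51,102,-78,0,-0.9],[0,0,-0.67,114,-87,0,-0.9],[0,0,-0.67,114,-87,0,-0.9]])

```text
clock: 4.75
position: [485.4, 42.8, 145.0]
ee_rot: [0.744, -0.668, -0.0, 0.0]
contact_force: [-0.2, 0.7, -2.4]
gripper_width: 12.7
grasp_force: 60.2
```

Run:
```python
from h import *
s=read_state();print(s['position'],s['gripper_width'],s['joints'])
print(delta([486.5,42.2,145],down(187.0)))
i=get_image('wrist');cv2.imwrite('pics/w2.png',cv2.resize(i['color'],None,fx=1.4,fy=1.4,interpolation=cv2.INTER_CUBIC))
y=np.array([.9925,.122,0]);x=np.array([.122,-.9925,0]);c=np.array([486.5,42.2,28])
for a,b in((-27,9.5),(27,9.5),(27,-9.5),(-27,-9.5)): print(proj(i,c+a*x+b*y)*1.4)
for a in(-65,65): print('corner',proj(i,c+a*x-55*y)*1.4)
```

```text
[485.39879711  42.75637182 145.00236931] 12.667697450700063 [ 4.21621945e-01  2.57068609e-01 -4.62970607e-01 -7.82177941e-04
 -8.51652231e-01 -3.12662270e-01]
(array([ 0.001,  0.   , -0.014]), array([ 0.7, -1. ,  0. ]))
[373.1674232  344.47141849]
[370.48690657 241.49112578]
[409.6171314  240.96357457]
[409.92839288 344.00009315]
corner [494.62583909 408.28355384]
corner [507.61899714 158.73860515]
```

View pics/w2.png

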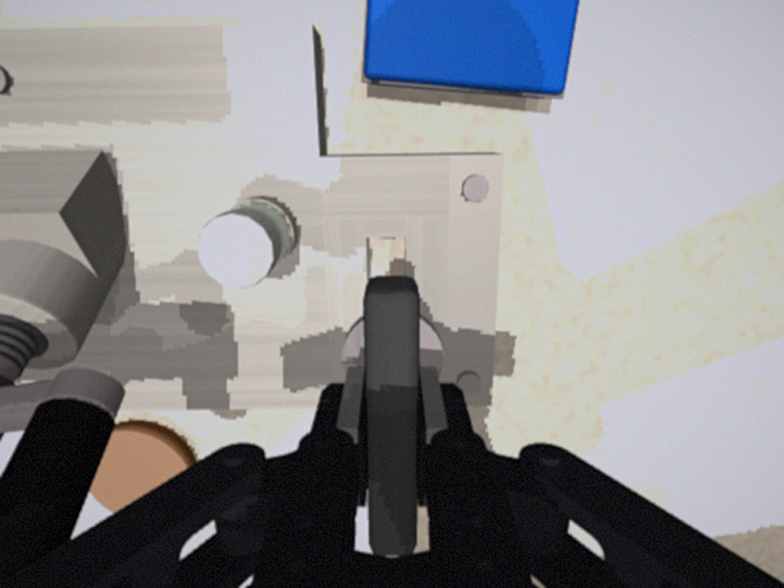

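The wrist view shows the visible end of the slot at x 368–406, y 237, and the foot corner at (502,155). That puts the slot about 2 mm ahead of and 2 mm right of my estimate. I'll correct for it and lower.

>>> carry_out(motion=[[0,0,-0.02,2.4,-2.6,0,-0.9],[0,0,-0.02,2.4,-2.6,30,-0.9],[0,0,-0.02,2.4,-2.6,44,-0.9],[0,0,-0.02,2.4,-2.6,54,-0.9],[0,0,-0.02,2.4,-2.6,62,-0.9]])

```text
clock: 5.42
position: [489.2, 42.0, 83.1]
ee_rot: [0.752, -0.659, 0.0, -0.0]
contact_force: [-0.1, 0.1, -2.4]
gripper_width: 13.0
grasp_force: 60.1
```

>>> carry_out(motion=[[0,0,0,0,0,5,-0.9],[0,0,0,0,0,9,-0.9],[0,0,0,0,0,11.5,-0.9],[0,0,0,0,0,11.5,-0.9]])

```text
clock: 5.92
position: [489.2, 41.7, 72.3]
ee_rot: [0.752, -0.659, 0.0, -0.0]
contact_force: [-0.7, 0.1, 1.0]
gripper_width: 13.2
grasp_force: 60.5
```

>>> carry_out(motion=[[0,0,0.18,0,0,0,-0.9],[0,0,0.36,0,0,0,-0.9],[0,0,0.54,0,0,0,-0.9],[0,0,0.72,0,0,0,-0.9],[0,0,0.9,0,0,0,-0.9]])

```text
clock: 6.55
position: [489.7, 42.1, 72.3]
ee_rot: [-0.388, 0.922, -0.0, 0.001]
contact_force: [1.4, 0.9, -0.6]
gripper_width: 12.9
grasp_force: 60.4
```

>>> carry_out(motion=[[0,0,0.18,0,0,0,-0.9],[0,0,0.36,0,0,0,-0.9],[0,0,0.54,0,0,0,-0.9],[0,0,0.68,0,0,0,-0.9],[0,0,0.68,0,0,0,-0.9]])

```text
clock: 7.18
position: [489.5, 41.9, 72.3]
ee_rot: [-0.062, 0.998, 0.0, 0.001]
contact_force: [-0.3, 0.3, -0.0]
gripper_width: 12.8
grasp_force: 60.5
```

>>> carry_out(motion=[[0,0,0,0,0,0,-0.9],[0,0,0,0,0,0,-0.35],[0,0,0,0,0,0,-0.35],[0,0,0,0,0,-50,-0.35],[0,0,0,0,0,-110,-0.35]])

```text
clock: 7.8
position: [487.9, 41.3, 182.0]
ee_rot: [-0.062, 0.998, -0.001, -0.002]
contact_force: [1.9, 0.6, 0.8]
gripper_width: 28.0
grasp_force: 0.0
```

>>> carry_out(motion=[[0,0,0,0,0,-40,0.2],[0,0,0,0,0,-70,0.2],[0,0,0,0,0,-70,0.2]])

```text
clock: 8.18
position: [490.0, 42.0, 254.4]
ee_rot: [-0.062, 0.998, 0.001, 0.003]
contact_force: [-0.7, -0.1, -0.9]
gripper_width: 51.3
grasp_force: 0.0
```

Run:
```python
from h import *
s=read_state();print(s['position'],s['gripper_width'],s['joints'])
i=get_image('wrist');cv2.imwrite('pics/w3.png',cv2.resize(i['color'],None,fx=1.4,fy=1.4,interpolation=cv2.INTER_CUBIC))
print(i['mtx'][0],i['position'],i['orientation'])
y=np.array([.9925,.122,0]);x=np.array([.122,-.9925,0]);c=np.array([488.3,40.8,28])
for a,b in((-27,9.5),(27,9.5),(27,-9.5),(-27,-9.5)): print(proj(i,c+a*x+b*y)*1.4)
print('bar',[proj(i,c+[0,0,55.5]+b*y)*1.4 for b in(-40,40)])
```

```text
[489.9530457   41.99351517 254.39819894] 51.28216878972693 [ 4.16724319e-01  1.46599160e-01 -2.97997796e-01  4.59214559e-04
 -1.12028859e+00 -1.86436341e+00]
[367.86168929   0.         279.59318649] [414.63959103  31.51228073 383.47082946] [0.654286   0.74048366 0.11568021 0.10105373]
[428.90930774 255.88394319]
[352.53425902 255.8095164 ]
[351.94647988 229.148069  ]
[429.55070705 229.23198196]
bar [array([390.85308705, 194.02301354]), array([390.71647045, 324.20329986])]
```

View pics/w3.png

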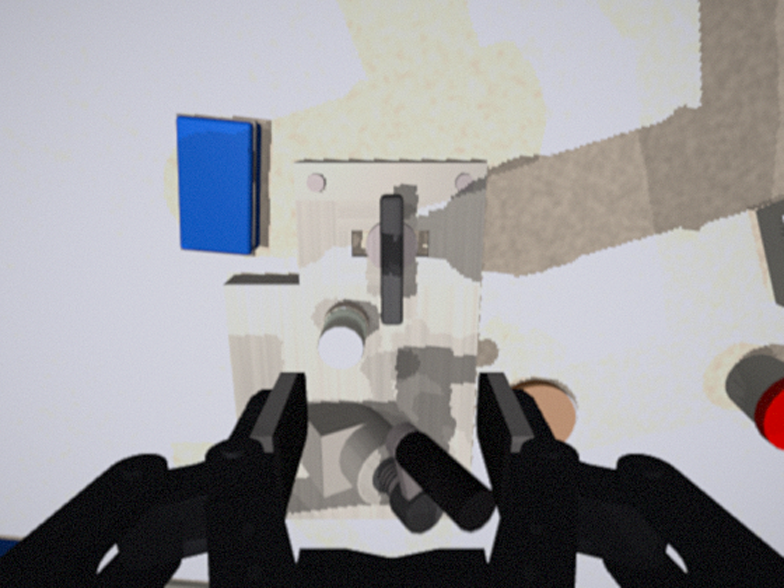

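The view shows the T-bolt locked: its bar, (392,196)–(392,323), lies square across the slot and parallel to the foot's long edge. The black grip runs from its low end at (415,440) to its top at (470,505). Next is the grip position and the tap reading.

```bash
cat >> h.py <<'E'
O=np.array([637.2,59.1,0]);a=np.radians(7.1)
XS=np.array([np.sin(a),-np.cos(a),0]);YS=np.array([np.cos(a),np.sin(a),0]);ZS=np.array([0,0,1.])
BX=.866025*XS+.5*ZS;BZ=-.5*XS+.866025*ZS;BO=O+30*XS+30*ZS
def grip(q,up=0.): return BO+50*(np.cos(q)*BX-np.sin(q)*YS)+(143-.637*q+up)*BZ
def toolR(): # tool z down the tap axis, tool y along -stand y
    z=-BZ;y=-YS;return np.c_[np.cross(y,z),y,z]
E
python3 - <<'E'
from h import *
np.set_printoptions(precision=1,suppress=True)
T=get_image('top');S=get_image('scene');W=get_image('wrist')
t=lambda x,y:(130+(x+.5)/4-.5,120+(y+.5)/4-.5)
s=lambda x,y:(210+(x+.5)/3.3-.5,160+(y+.5)/3.3-.5)
w=(445/1.4,475/1.4)
B=np.c_[BX,YS,BZ]
for nm,r in(('TS',two(T,t(466,295),S,s(293,285))),('WS',two(W,w,S,s(293,285))),('TW',two(T,t(466,295),W,w))):
    b=B.T@(r[0]-BO);print(nm,r[0],r[1],'boss',b,'r',np.hypot(b[0],b[1]),'q',np.arctan2(-b[1],b[0]))
for q in(1.1,1.3):
    for u in(-38,22):
        P=grip(q,u);print(q,u,proj(W,P)*1.4,((proj(T,P)+.5-[130,120])*4),((proj(S,P)+.5-[210,160])*3.3))
E
```

```text
TS [584.4  80.4 153.1] 2.9820289727559763 boss [ 11.6 -49.7 135.5] r 51.08849445515799 q 1.3408288939652586
WS [579.8  80.4 148.7] 0.09759138980970615 boss [  8.9 -54.3 131.9] r 55.041006241608805 q 1.4076111518815304
TW [587.1  81.1 139.1] 2.9600036195613084 boss [  4.3 -47.  123.5] r 47.15566876904507 q 1.4785940746527866
1.1 -38 [395.9 470.8] [499.7 290.4] [254.2 304.3]
1.1 22 [460.9 539.6] [454.6 281.6] [297.9 260.5]
1.3 -38 [409.8 460.2] [489.6 297.9] [266.2 307.8]
1.3 22 [476.7 525.8] [444.2 289.4] [310.3 264.4]
```

```bash
cat >> h.py <<'E'
def TR(): # tool z down the tap axis, tool y along -BX, x along -YS
    return np.c_[-YS,-BX,-BZ]
E
python3 - <<'E'
from h import *
s=read_state();print(s['position'])
print(delta(grip(1.36,70),TR()), grip(1.36), np.linalg.det(TR()))
E
```

```text
[488.07220037  41.41813174 250.40216474]
(array([ 0.523, -0.003, -0.   ]), array([-101.3,   66.3,   31.1])) [584.72563007  84.8178406  158.32228687] 0.9999993006250001
```

>>> carry_out(motion=[[0.17,0,0,-25,25,0,0.4],[0.34,0,0,-50,50,10,0.4],[0.52,0,0,-80,66,25,0.4],[0.523,0,0,-101,66,31,0.4],[0.523,0,0,-101,66,31,0.4]])

```text
clock: 9.0
position: [581.0, 119.8, 217.8]
ee_rot: [-0.06, 0.964, -0.259, 0.014]
contact_force: [0.1, 0.1, -1.2]
gripper_width: 59.6
grasp_force: 0.0
```

Run:
```python
from h import *
s=read_state();print(s['position'],s['joints'])
W=get_image('wrist');cv2.imwrite('pics/w4.png',W['color'])
print(delta(grip(1.36,-3),TR()))
for q in(1.2,1.36,1.5):print(q,proj(W,grip(q,22)),proj(W,grip(q,-38)))
```

```text
[581.00667396 119.84931069 217.7559292 ] [ 0.66385648  0.42660114 -0.26196424  0.47390158 -1.21602942 -2.35302999]
(array([-0.001, -0.004,  0.   ]), array([-0.1,  0.3, 72.9]))
1.2 [265.82351243 251.97130579] [269.14913899 216.42611203]
1.36 [280.58848881 247.84121113] [280.50285819 213.16875884]
1.5 [293.99359081 246.0482103 ] [290.80107632 211.76193612]
```

View pics/w4.png

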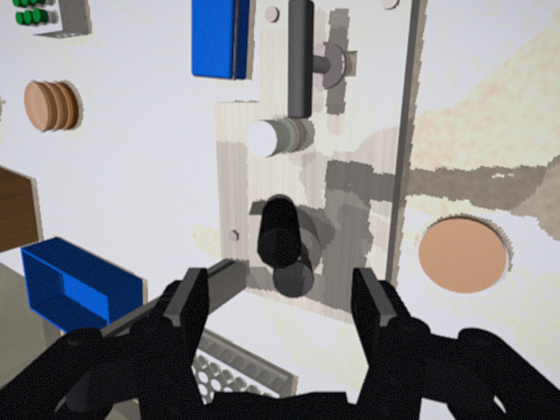

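The view shows the grip end-on, its top at about (279,244), within 3–4 px of the prediction for q = 1.36. I'll go down along the axis and grip it.

>>> carry_out(motion=[[0,0,0,1.5,0,40,0.4],[0,0,0,1.5,0,60,0.4],[0,0,0,1.5,0,71,0.4],[0,0,0,1.5,0,71,-0.8],[0,0,0,1.5,0,71,-0.8]])

```text
clock: 9.68
position: [584.5, 84.8, 160.4]
ee_rot: [-0.059, 0.964, -0.257, 0.017]
contact_force: [-0.4, 4.2, -0.5]
gripper_width: 24.2
grasp_force: 1.7
```

>>> carry_out(motion=[[0,0,0,0,0,0,-0.8],[0,0,0,0,0,0,-0.8]])

```text
clock: 9.93
position: [584.5, 85.2, 160.4]
ee_rot: [-0.06, 0.964, -0.258, 0.017]
contact_force: [-1.5, 3.0, 3.1]
gripper_width: 22.8
grasp_force: 58.7
```

```bash
cat >> h.py <<'E'
def boss(P): return np.c_[BX,YS,BZ].T@(np.asarray(P)-BO)
E
python3 - <<'E'
from h import *
np.set_printoptions(precision=1,suppress=True)
s=read_state();b=boss(s['position']);print(b,np.hypot(*b[:2]),np.arctan2(-b[1],b[0]),s['contact_force'],s['wrist_torque'])
# tool-axis shifts (x=-YS,y=-BX,z=-BZ) from q0
q0=1.36;g0=boss(grip(q0))
for q in np.arange(q0,6.7,.4):
    d=boss(grip(q))-g0;print(round(q,2),np.array([-d[1],-d[0],-d[2]]))
E
```

```text
[ 11.2 -49.  144.1] 50.29108071115899 1.346819344690153 [-1.5  3.   3.1] [ 1.3  0.5 -0.1]
1.36 [-0. -0. -0.]
1.76 [ 0.2 19.9  0.3]
2.16 [-7.3 38.2  0.5]
2.56 [-21.4  52.2   0.8]
2.96 [-39.9  59.6   1. ]
3.36 [-59.7  59.3   1.3]
3.76 [-77.9  51.2   1.5]
4.16 [-91.5  36.7   1.8]
4.56 [-98.3  18.1   2. ]
4.96 [-97.4  -1.8   2.3]
5.36 [-88.8 -19.7   2.5]
5.76 [-73.9 -32.8   2.8]
6.16 [-55.  -39.2   3.1]
6.56 [-35.2 -37.6   3.3]
```

>>> carry_out(motion=[[0,0,0,0.2,19.9,0.3,-0.8],[0,0,0,-7.3,38.2,0.5,-0.8],[0,0,0,-21.4,52.2,0.8,-0.8],[0,0,0,-39.9,59.6,1.0,-0.8],[0,0,0,-59.7,59.3,1.3,-0.8]])

```text
clock: 10.55
position: [636.9, 143.6, 129.0]
ee_rot: [-0.06, 0.964, -0.258, 0.016]
contact_force: [-4.9, 3.4, 5.5]
gripper_width: 22.9
grasp_force: 59.3
```

```bash
cat > q.py <<'E'
from h import *
import sys
np.set_printoptions(precision=1,suppress=True)
s=read_state();b=boss(s['position']);q=np.arctan2(-b[1],b[0])%(2*np.pi)
print(s['clock'],b,'r',np.hypot(*b[:2]),'q',round(q,3),s['contact_force'],s['wrist_torque'],s['gripper_width'],s['joints'])
def tab(a,e):
    for k in np.arange(1,6):
        z=a+(e-a)*k/5;d=boss(grip(z))-boss(grip(a));print(round(z,2),np.array([-d[1],-d[0],-d[2]]))
for v in sys.argv[1:]: print('--');tab(*map(float,v.split(',')))
E
python3 q.py 3.36,4.5 4.5,3.0 3.0,4.5 4.5,6.0 6.0,4.55 4.55,5.7 5.7,6.7
```

```text
10.55 [-49.1  10.1 142.7] r 50.14452733329534 q 3.345 [-4.9  3.4  5.5] [ 0.8  1.2 -0.6] 22.908093755619245 [ 0.6  0.6 -0.2  0.5 -1.1 -2.4]
--
3.59 [-10.8  -3.7   0.1]
3.82 [-20.4  -9.8   0.3]
4.04 [-28.4 -17.8   0.4]
4.27 [-34.4 -27.5   0.6]
4.5 [-38.  -38.3   0.7]
--
4.2 [ 5.3 14.  -0.2]
3.9 [14.5 25.8 -0.4]
3.6 [26.8 34.3 -0.6]
3.3 [41.  38.8 -0.8]
3.0 [55.9 39.  -1. ]
--
3.3 [-14.9  -0.1   0.2]
3.6 [-29.2  -4.7   0.4]
3.9 [-41.4 -13.2   0.6]
4.2 [-50.6 -25.    0.8]
4.5 [-55.9 -39.    1. ]
--
4.8 [ -0.9 -14.9   0.2]
5.1 [  2.6 -29.4   0.4]
5.4 [ 10.2 -42.3   0.6]
5.7 [ 21.3 -52.3   0.8]
6.0 [ 34.9 -58.5   1. ]
--
5.71 [-13.1   6.   -0.2]
5.42 [-24.   15.5  -0.4]
5.13 [-31.7  27.7  -0.6]
4.84 [-35.6  41.6  -0.7]
4.55 [-35.4  56.1  -0.9]
--
4.78 [ -0.5 -11.5   0.1]
5.01 [  1.5 -22.7   0.3]
5.24 [  6.1 -33.3   0.4]
5.47 [ 13.  -42.4   0.6]
5.7 [ 21.8 -49.8   0.7]
--
5.9 [ 8.8 -4.6  0.1]
6.1 [18.4 -7.4  0.3]
6.3 [28.4 -8.3  0.4]
6.5 [38.3 -7.1  0.5]
6.7 [47.8 -4.   0.6]
```

>>> carry_out(motion=[[0,0,0,-10.8,-3.7,0.1,-0.8],[0,0,0,-20.4,-9.8,0.3,-0.8],[0,0,0,-28.4,-17.8,0.4,-0.8],[0,0,0,-34.4,-27.5,0.6,-0.8],[0,0,0,-38,-38.3,0.7,-0.8]])

```text
clock: 11.18
position: [679.6, 115.0, 147.7]
ee_rot: [-0.06, 0.964, -0.257, 0.017]
contact_force: [-2.7, 5.0, 3.2]
gripper_width: 22.4
grasp_force: 59.1
```

>>> carry_out(motion=[[0,0,0,0,0,0,-0.8]])

```text
clock: 11.3
position: [679.7, 114.0, 148.3]
ee_rot: [-0.059, 0.964, -0.258, 0.017]
contact_force: [-0.1, 3.3, 4.7]
gripper_width: 22.6
grasp_force: 59.1
```

```bash
python3 q.py
```

```text
11.3 [ -9.4  49.  142. ] r 49.863872574567615 q 4.522 [-0.1  3.3  4.7] [ 1.  -0.   0.1] 22.597771859579435 [ 0.6  0.6 -0.1  0.5 -1.1 -2.3]
```

>>> carry_out(motion=[[0,0,0,5.3,14,-0.2,-0.8],[0,0,0,14.5,25.8,-0.4,-0.8],[0,0,0,26.8,34.3,-0.6,-0.8],[0,0,0,41,38.8,-0.8,-0.8],[0,0,0,55.9,39,-1,-0.8]])

```text
clock: 11.92
position: [619.4, 142.1, 128.9]
ee_rot: [-0.06, 0.964, -0.258, 0.018]
contact_force: [4.2, 1.8, 5.3]
gripper_width: 22.4
grasp_force: 59.2
```

>>> carry_out(motion=[[0,0,0,0,0,0,-0.8]])

```text
clock: 12.05
position: [618.1, 141.5, 129.1]
ee_rot: [-0.06, 0.964, -0.258, 0.016]
contact_force: [-2.1, 4.8, 6.7]
gripper_width: 22.7
grasp_force: 59.4
```

```bash
python3 q.py
```

```text
12.05 [-49.3  -8.8 142.9] r 50.051278564050484 q 2.966 [-2.1  4.8  6.7] [ 1.3  0.5 -0.2] 22.658387181292245 [ 0.7  0.6 -0.3  0.5 -1.1 -2.4]
```

>>> carry_out(motion=[[0,0,0,-14.9,-0.1,0.2,-0.8],[0,0,0,-29.2,-4.7,0.4,-0.8],[0,0,0,-41.4,-13.2,0.6,-0.8],[0,0,0,-50.6,-25,0.8,-0.8],[0,0,0,-55.9,-39,1,-0.8]])

```text
clock: 12.68
position: [679.1, 115.8, 147.1]
ee_rot: [-0.06, 0.964, -0.257, 0.017]
contact_force: [-0.5, 8.0, 4.4]
gripper_width: 22.6
grasp_force: 59.5
```

>>> carry_out(motion=[[0,0,0,-0.9,-14.9,0.2,-0.8],[0,0,0,2.6,-29.4,0.4,-0.8],[0,0,0,10.2,-42.3,0.6,-0.8],[0,0,0,21.3,-52.3,0.8,-0.8],[0,0,0,34.9,-58.5,1,-0.8]])

```text
clock: 13.3
position: [651.3, 59.5, 176.3]
ee_rot: [-0.06, 0.964, -0.257, 0.018]
contact_force: [2.6, 5.0, 4.1]
gripper_width: 22.4
grasp_force: 59.3
```

>>> carry_out(motion=[[0,0,0,0,0,0,-0.8]])

```text
clock: 13.42
position: [649.7, 58.9, 176.5]
ee_rot: [-0.06, 0.964, -0.258, 0.017]
contact_force: [-0.6, 4.0, 8.0]
gripper_width: 22.6
grasp_force: 59.3
```

```bash
python3 q.py
```

```text
13.425 [ 48.8  12.4 141. ] r 50.36089576659843 q 6.034 [-0.6  4.   8. ] [ 1.   0.2 -0. ] 22.58445809792234 [ 0.5  0.5 -0.2  0.5 -1.1 -2.3]
```

>>> carry_out(motion=[[0,0,0,-13.1,6,-0.2,-0.8],[0,0,0,-24,15.5,-0.4,-0.8],[0,0,0,-31.7,27.7,-0.6,-0.8],[0,0,0,-35.6,41.6,-0.7,-0.8],[0,0,0,-35.4,56.1,-0.9,-0.8]])

```text
clock: 14.05
position: [680.3, 111.6, 149.6]
ee_rot: [-0.059, 0.964, -0.259, 0.017]
contact_force: [2.7, 1.1, 7.7]
gripper_width: 22.5
grasp_force: 59.3
```

>>> carry_out(motion=[[0,0,0,0,0,0,-0.8]])

```text
clock: 14.18
position: [679.9, 113.1, 148.8]
ee_rot: [-0.06, 0.964, -0.258, 0.017]
contact_force: [1.1, 3.9, 6.2]
gripper_width: 22.6
grasp_force: 59.4
```

```bash
python3 q.py 5.7,6.65
```

```text
14.175 [ -8.4  49.1 142. ] r 49.77327827447283 q 4.543 [1.1 3.9 6.2] [ 1.1 -0.3  0.3] 22.620977905078874 [ 0.6  0.6 -0.1  0.5 -1.1 -2.3]
--
5.89 [ 8.4 -4.4  0.1]
6.08 [17.4 -7.2  0.2]
6.27 [26.9 -8.3  0.4]
6.46 [36.3 -7.5  0.5]
6.65 [45.5 -4.9  0.6]
```

Now forward to the stop, slightly overdriving at the end.

>>> carry_out(motion=[[0,0,0,-0.5,-11.5,0.1,-0.8],[0,0,0,1.5,-22.7,0.3,-0.8],[0,0,0,6.1,-33.3,0.4,-0.8],[0,0,0,13,-42.4,0.6,-0.8],[0,0,0,21.8,-49.8,0.7,-0.8]])

```text
clock: 14.8
position: [664.2, 67.0, 173.2]
ee_rot: [-0.06, 0.964, -0.257, 0.018]
contact_force: [3.6, 4.9, 5.5]
gripper_width: 22.5
grasp_force: 59.6
```

>>> carry_out(motion=[[0,0,0,8.4,-4.4,0.1,-0.8],[0,0,0,17.4,-7.2,0.2,-0.8],[0,0,0,26.9,-8.3,0.4,-0.8],[0,0,0,36.3,-7.5,0.5,-0.8],[0,0,0,44,-5.4,0.6,-0.8]])

```text
clock: 15.42
position: [620.6, 56.1, 175.6]
ee_rot: [-0.06, 0.964, -0.258, 0.017]
contact_force: [4.1, 2.4, 6.9]
gripper_width: 22.7
grasp_force: 59.4
```

>>> carry_out(motion=[[0,0,0,0,0,0,-0.8]])

```text
clock: 15.55
position: [620.9, 56.1, 175.6]
ee_rot: [-0.06, 0.964, -0.258, 0.018]
contact_force: [2.8, 3.6, 6.1]
gripper_width: 22.4
grasp_force: 59.0
```

```bash
python3 q.py
```

```text
15.55 [ 47.6 -16.6 140.7] r 50.42115555085983 q 0.335 [2.8 3.6 6.1] [ 0.8 -0.8  0.6] 22.399256187037505 [ 0.5  0.5 -0.3  0.5 -1.1 -2.3]
```

>>> carry_out(motion=[[0,0,0,2,0.7,0,-0.8],[0,0,0,4,1.4,0,-0.8],[0,0,0,4,1.4,0,-0.8]])

```text
clock: 15.92
position: [619.4, 56.7, 175.4]
ee_rot: [-0.06, 0.964, -0.258, 0.02]
contact_force: [11.2, -3.5, 2.6]
gripper_width: 22.7
grasp_force: 58.7
```

```bash
python3 q.py
```

```text
15.925 [ 46.9 -18.  140.9] r 50.23734941037803 q 0.366 [11.2 -3.5  2.6] [-0.4 -3.2  1.8] 22.727602602445803 [ 0.5  0.5 -0.3  0.6 -1.1 -2.3]
```

The force rose while the grip moved only 1.6 of the 4 mm commanded, so it's at the stop. I'll release and back out along the axis.

>>> carry_out(motion=[[0,0,0,-2,-0.7,0,-0.8],[0,0,0,-2,-0.7,0,0.2],[0,0,0,-2,-0.7,0,0.2],[0,0,0,-2,-0.7,-40,0.2],[0,0,0,-2,-0.7,-90,0.2]])

```text
clock: 16.55
position: [610.7, 99.2, 250.8]
ee_rot: [-0.059, 0.964, -0.259, 0.013]
contact_force: [0.7, 0.3, 0.5]
gripper_width: 51.0
grasp_force: 0.0
```

>>> carry_out(motion=[[0,0,0,40,20,-20,0.2],[0,0,0,90,40,-30,0.2],[0,0,0,90,40,-30,0.2],[0,0,0,90,40,-30,0.2]])

```text
clock: 17.05
position: [516.7, 138.1, 257.8]
ee_rot: [-0.06, 0.964, -0.258, 0.015]
contact_force: [1.1, -0.3, 0.0]
gripper_width: 51.2
grasp_force: 0.0
```

Run:
```python
from h import *
s=read_state();print(s['clock'],s['position'],s['contact_force'],s['grasp_force'])
W=get_image('wrist');cv2.imwrite('pics/w5.png',W['color'])
for q in(6.3,6.45,6.6):print(q,proj(W,grip(q,22)),proj(W,grip(q,-38)))
c=np.array([488.3,40.8,83.5]);print([proj(W,c+b*YS) for b in(-40,40)])
```

```text
17.05 [516.69794196 138.10064124 257.84559158] [ 1.08221374 -0.30287339  0.02227575] 0.0
6.3 [223.13841277 358.11501549] [232.94660822 312.56388456]
6.45 [223.63262773 349.49988037] [233.41786711 305.16428728]
6.6 [225.67086311 340.9657325 ] [235.1585165  297.85470812]
[array([288.78516989,  90.4823333 ]), array([288.12528609, 183.19027034])]
```

View pics/w5.png

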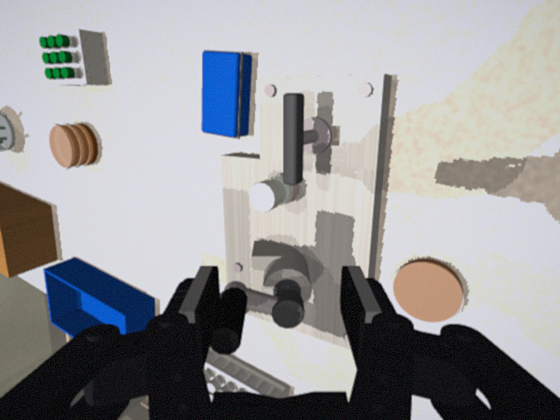

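The grip end is at (226,337), which matches q ≈ 6.6. The T-bolt bar, (292,95)–(292,183), still stands across the slot, and the vial, dish and slide box look undisturbed.

```bash
python3 -c "
from bench import *
print(job_done())"
```

```text
the job is handed in; nothing more can be done
None
```

The job is handed in: the T-bolt is locked across the slot, the tap has been worked through its full sequence and is down at its stop, the gripper is clear, and the things around it look undisturbed in the last picture; no verdict came back.

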